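Open the drying cabinet's door two holes wider on its casement stay

ROBOT

A 6-joint arm with a two-finger parallel gripper is mounted at the origin on the work surface. World frame = base frame: x ahead of the robot, y to its left, z up, the work surface at z = 0. Lengths are in m, angles in rad, forces in N, time in s.
With the tool pointing down it reaches from about 0.25 to 0.725 m from the base axis. Payload 4 kg.
Tool frame: the origin (TCP) lies on the front face of the gripper's body, between the roots of the fingers; the fingertips stand 73 mm ahead of it and the grasp point (between the pads) lies 54 mm ahead of it; z points along the fingers, y is the direction in which the jaws open and shut (so a half turn about z gives the same grasp; the last joint's range is limited). The gripper opens to 85 mm and grips with 20 to 120 N. Pads are 22 mm wide; open, the fingers measure 114 mm over their backs; the gripper's body (76 mm by 85 mm) begins 54 mm behind the grasp point. The pads swing forward as they close: fully open they stand 13 mm farther back than shut.
Start: joints at [-1.289, 0.241, 0.005, 1.335, 0, 1.571], TCP at [0.139, -0.48, 0.304] pointing down, gripper open.
Joint ranges: [-2.72, 2.72], [-1.05, 1.87], [-1.09, 1.28], [-1.99, 2.15], [-1.42, 1.44], [-3.14, 3.14]. Speed limits (rad/s): [2.79, 2.79, 3.14, 3.14, 3.14, 3.14].

INTERFACE

Orientations are given as a unit quaternion [x, y, z, w].
In Python, from workcell import sensors, camera, order gives the robot as it stands. The module is installed in compiled form; this text tells all that it offers.
- The arm moves only by the shell command python3 -m inch 'ROWS'. ROWS is JSON, one flat list of numbers, 5 for each row, row after row: the opening, from -1 (shut) to 1 (fully open), then the shift along the tool's x, y, z in mm, then the turn about the tool's z in units of 6 degrees (1.0 is 6 degrees). A call has 1 to 8 rows; each row is the pose to reach, as a shift and turn from the pose commanded when the call began, along the tool's axes at that moment; what a row does not reach only later rows make up. A row lasts 1/10 s, in which the tool goes at most 50 mm and 8.59 degrees, less where a joint would pass 70% of its speed; a pose out of reach is approached as far as the arm can. A call with a gripper value outside its range is refused whole. The fingers move at their own pace and stop on an object; the grip force is fixed at half the most. Time passes only in rows, so rows that repeat a pose let the fingers close. It gives the time, the measured TCP pose, the force and the opening at its end, in the units of the state.
- sensors.get_obs(): the state, without advancing time (a new reading comes with each control period).
- camera(name): name is "scene" or "top" or "wrist"; returns a dict with "pixels" (400x640x3 uint8, red, green, blue), "intrinsics" (3x3 intrinsics, pixels), "extrinsics" (4x4, takes a point from camera to world coordinates). Camera axes: x right, y down, z forward; pixel columns grow to the right and rows downward; lengths in m; the calibration is good to about 2 mm. A picture is of the moment at which its call begins. There is no depth.
- order.job_done(): hands the job in, once; it reports no verdict.
The state is a dict: "clock": time; "joint_pos": joint angles; "joint_vel": joint speeds; "tau": joint torques, N m; "eef_pos": TCP position; "tool_rot": TCP orientation; "ft_force": force on the tool from outside, world axes, zero at the start; "ft_torque": the same for the moment, N m; "grip_width": finger opening in m.
Only numpy, scipy, OpenCV 4.12 (cv2) and the standard library are available. Lean on these libraries where they do the work, as an engineer would, in place of code of your own. Each camera call takes 0.05 s, during which the arm holds its last target.

TASK

The clay pieces in the drying cabinet need more air: open its glazed door two holes wider, from the stay's second hole (counted from the door) to its fourth. Lift the stay off its pin by the knob, keep hold of it so that the spring hinges do not swing the door shut, push the door open with it and feel gently for the fourth hole, without ever forcing the bar down on the pin, until that hole drops over the pin and the bar lies flat on its seat. Then let go, and leave the pottery and tools standing about on the cabinet and table where they are.

Things in the scene. Friction and masses are not known exactly. Their poses are not given: they have to be found in the camera images.
- cabinet: Table-top drying cabinet of plywood, fixed, 240 deep x 360 wide x 200 mm high. Origin under its middle, z up; its own -x is the glazed front with the door (it faces away from the robot), +x the closed back (towards the robot), top face at z = 200 mm. It stands anywhere within some cm and is turned up to 0.35 rad.
- door_hinge (a point): Point on the door's upright hinge axis, at (-120, +170) mm of the cabinet's own x, y, at the seated bar's height. The stay's rivet sits on the door's top edge, 170 mm from this axis along the door and 9 mm in front: with the door at angle a it is, in the cabinet's axes, at hinge + (-170 sin a - 9 cos a, -170 cos a + 9 sin a) mm.
- door (a joint): Opening of the glazed casement door (335 mm wide, 18 mm thick, white frame, about 0.7 kg) in rad: 0 shut, grows as it opens outwards, away from cabinet and robot. Damped (0.8 N m s/rad) spring hinges pull it shut with 0.6 to 0.8 N m (3.5 to 4.5 N along the stay); only the stay holds it open. About 0.36 in the second hole, 0.79 in the fourth.
- pin: Upright steel pin on the cabinet's top, fixed: 7 mm across, flat ended, 12 mm high above a round shoulder (the seat, 18 mm across, 10 mm above the cabinet's top). Origin on the pin's axis at the level of the seat, z up. It stands at (-70, +15) mm of the cabinet's own x, y.
- stay: Casement stay, a dark flat steel bar 20 wide x 5 mm thick, 270 mm long, about 0.16 kg. Origin on the upright rivet's axis at the bar's underside; x along the bar from door to knob, z up. Five through holes, 9.5 mm across, on its centre line, nominally 90, 120, 150, 180 and 210 mm from the origin but drilled by eye: each up to 4 mm off along the bar. The pin starts in the second.
- stay_knob (a point): Middle of the round upright knob on the stay's free end, 250 mm from the stay's origin: 16 mm across, 32 mm high, from 5 to 37 mm above the bar's underside (this point: 21 mm). The bar turns in a grasp of it, swings about the rivet and tips up about a cross pin at the stay's origin (up to 0.7 rad); let go, the knob end falls by its weight. The bar is level when on its seat.
- figure_dark: Reddish clay figure, 105 mm high, 65 mm wide, standing on the table. Leave alone. Origin under its middle.
- figure_pale: Pale clay figure, 100 mm high, 62 mm wide, on the table. Leave alone. Origin under its middle.
- figure_small: Small reddish clay figure, 57 mm high, 37 mm wide, standing on the cabinet's top beside the stay. Leave alone. Origin under its middle.
- shaping_block: Wooden shaping block 55 x 32 x 18 mm lying on the cabinet's top, on the other side of the stay. Leave alone. Origin under its middle.
- slip_bowl: White bowl, 84 mm across, 40 mm high, on the table. Leave alone. Origin under its middle.
- water_bottle: Ribbed red water bottle, 68 mm across, 158 mm high, on the table. Leave alone. Origin under its middle.
- rolling_pin: Wooden rolling pin, 40 mm thick, 270 mm long, on the table. Leave alone. Origin under its middle.
- modelling_tool: Boxwood modelling tool, a thin stick 170 mm long with flattened ends, on the table. Leave alone. Origin under its middle.

How it is judged:
By the outcome, as a careful person would: the job done as asked, in the order asked, and still so for the second after the job is handed in, with the robot touching nothing.
It also fails if it takes over 54 s, if anything falls off the work surface, if the arm or the gripper's body presses on something with over 40 N, if the wrist force passes 120 N, or if a joint passes its speed limit or range.

## Working session

There is one attempt and no reset: what is moved stays moved. The work goes in short steps, Python scripts to look and compute and a shell command to move; the robot and the scene stay as the last step left them, time stands still between calls to the robot, and variables do not carry over. Pictures are saved under pics/ and viewed, and the job is handed in when it is done.

```bash
mkdir -p pics; ls
python3 - <<'E'
from workcell import sensors, camera
import cv2,numpy as np
o=sensors.get_obs()
for k,v in o.items(): print(k,np.round(v,4))
for n in ("scene","top","wrist"):
    c=camera(n); cv2.imwrite(f"pics/{n}0.png",c["pixels"][:,:,::-1]); print(n,np.round(c["intrinsics"],1).tolist(),np.round(c["extrinsics"],4).tolist())
E
```

```text
pics
clock 0.0
joint_pos [-1.289   0.2414  0.0037  1.3352  0.      1.5708]
joint_vel [ 0.0006  0.0005 -0.0005  0.0009  0.      0.0021]
tau [ 1.10000e-03 -3.72321e+01  2.52405e+01  1.70000e-02  2.00000e-04
  0.00000e+00]
eef_pos [ 0.1389 -0.4798  0.303 ]
tool_rot [ 9.901e-01  1.404e-01 -1.000e-04 -1.000e-03]
ft_force [ 0.2374 -0.0098  0.0025]
ft_torque [ 0.0346  0.016  -0.0014]
grip_width 0.0855
scene [[426.1, 0.0, 324.4], [0.0, 426.1, 208.2], [0.0, 0.0, 1.0]] [[-0.3551, 0.7773, -0.5194, 1.1673], [0.9347, 0.3049, -0.1827, 0.2051], [0.0163, -0.5504, -0.8348, 1.1575], [0.0, 0.0, 0.0, 1.0]]
top [[421.7, 0.0, 321.4], [0.0, 421.7, 194.8], [0.0, 0.0, 1.0]] [[0.0201, -0.9865, 0.1627, 0.3478], [-0.9998, -0.0211, -0.0045, -0.0111], [0.0079, -0.1626, -0.9867, 1.3917], [0.0, 0.0, 0.0, 1.0]]
wrist [[314.7, 0.0, 324.1], [0.0, 314.7, 197.3], [0.0, 0.0, 1.0]] [[0.2774, -0.9191, -0.2799, 0.2102], [-0.9607, -0.266, -0.0787, -0.4599], [-0.0021, 0.2907, -0.9568, 0.3729], [0.0, 0.0, 0.0, 1.0]]
```

View pics/scene0.png

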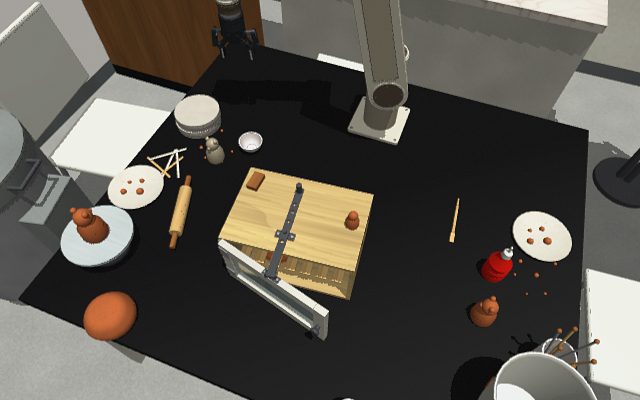

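View pics/top0.png

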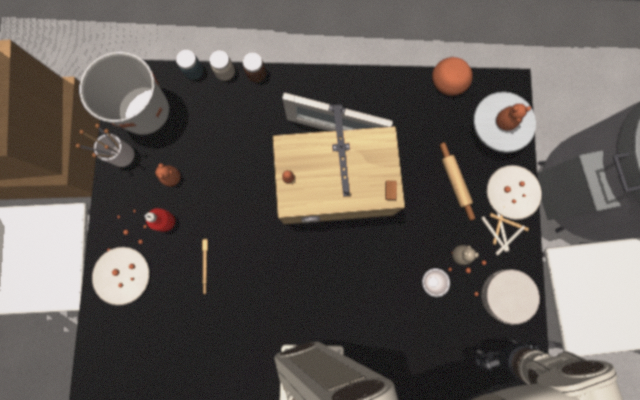

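View pics/wrist0.png

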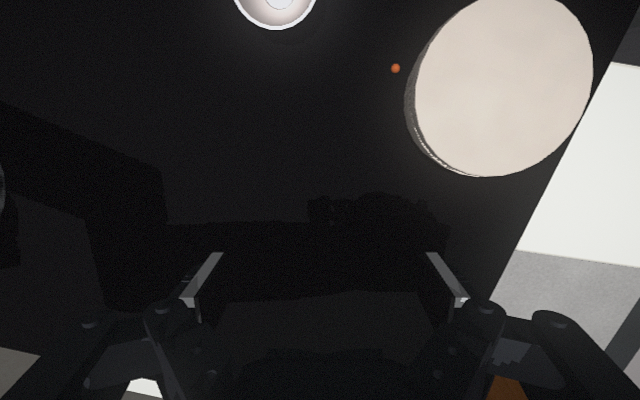

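The scene view shows the cabinet (219–374, 168–300), with the bar from the door's top edge near (272,277) to the knob at (299,187). In the top view the knob is near (347,192), the figure at (288,176) and the block at (391,190). Next I'll zoom in and measure.

Run:
```python
import cv2
a=cv2.imread("pics/top0.png")[80:230,260:420]; cv2.imwrite("pics/topz.png",cv2.resize(a,None,fx=4.5,fy=4,interpolation=cv2.INTER_CUBIC)[:600,:720])
a=cv2.imread("pics/scene0.png")[160:345,210:385]; cv2.imwrite("pics/scenez.png",cv2.resize(a,None,fx=3.2,fy=3.2,interpolation=cv2.INTER_CUBIC))
```

```text
(no output)
```

View pics/topz.png

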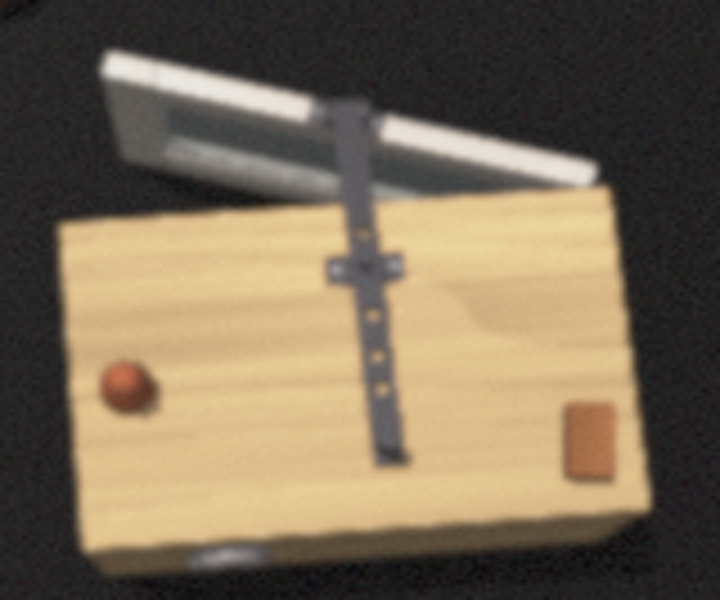

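View pics/scenez.png

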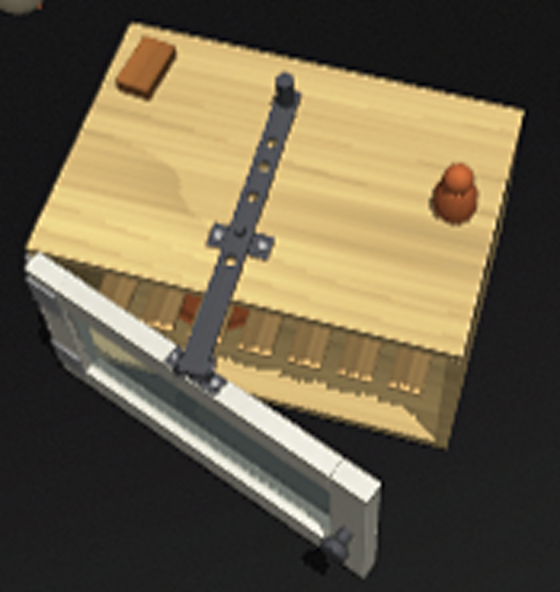

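```bash
cat > h.py <<'E'
import numpy as np,cv2
from workcell import sensors,camera
def ray(c,uv):
    K,T=np.array(c["intrinsics"]),np.array(c["extrinsics"]); d=T[:3,:3]@np.linalg.solve(K,[uv[0],uv[1],1]); return T[:3,3],d/np.linalg.norm(d)
def onz(c,uv,z):
    p,d=ray(c,uv); return p+d*(z-p[2])/d[2]
def tri(c1,u1,c2,u2):
    p,d=ray(c1,u1);q,e=ray(c2,u2); s=np.linalg.lstsq(np.c_[d,-e],q-p,rcond=None)[0]; a,b=p+d*s[0],q+e*s[1]; return (a+b)/2,np.linalg.norm(a-b)
def proj(c,X):
    K,T=np.array(c["intrinsics"]),np.array(c["extrinsics"]); x=K@(T[:3,:3].T@(np.asarray(X)-T[:3,3])); return x[:2]/x[2]
E
python3 - <<'E'
from h import *
t=camera("top");s=camera("scene")
def tz(p): return np.array([p[0]/4.5+260-.4,p[1]/4+80-.4])
def sz(p): return np.array(p)/3.2+[210,160]-.35
T=[onz(t,tz(p),.2) for p in [(58,225),(610,188),(652,512),(85,550)]]
S=[onz(s,sz(p),.2) for p in [(462,355),(28,250),(135,22),(524,110)]]
for Q in (T,S):
    Q=np.array(Q)[:,:2]; print(np.round(Q,4).tolist(), [round(np.linalg.norm(Q[i]-Q[(i+1)%4]),4) for i in range(4)])
    # fit: corners cabinet
    L=np.array([(-.12,-.18),(-.12,.18),(.12,.18),(.12,-.18)])
    c=Q.mean(0);H=L.T@(Q-c);yaw=np.arctan2(H[0,1]-H[1,0],H[0,0]+H[1,1]); R=np.array([[np.cos(yaw),-np.sin(yaw)],[np.sin(yaw),np.cos(yaw)]])
    print("c",c,"yaw",yaw,"res",np.round((Q-(c+L@R.T))*1000,1).tolist())
    print("pin",c+R@[-.07,.015],"hinge",c+R@[-.12,.17])
print("knob base/top")
print(onz(t,tz((393,452)),.247), onz(s,sz((285,79)),.247), tri(t,tz((393,452)),s,sz((285,79))))
print("pin", onz(t,tz((365,268)),.22),onz(s,sz((239,232)),.222))
for p in [(362,233),(374,316),(377,357),(382,390)]: print("holeT",onz(t,tz(p),.215))
for p in [(231,262),(253,198),(265,168),(271,144)]: print("holeS",onz(s,sz(p),.215))
E
```

```text
[[0.7162, 0.1304], [0.7527, -0.2296], [0.5124, -0.2542], [0.4777, 0.104]] [np.float64(0.3618), np.float64(0.2415), np.float64(0.36), np.float64(0.24)]
c [ 0.61474456 -0.06236066] yaw -3.0405549747335514 res [[0.3, 1.5], [0.4, -0.2], [-1.1, -0.7], [0.5, -0.6]]
pin [ 0.68590055 -0.07022355] hinge [ 0.75127976 -0.21938976]
[[0.7167, 0.1285], [0.7556, -0.2252], [0.5137, -0.2491], [0.4784, 0.1047]] [np.float64(0.3558), np.float64(0.243), np.float64(0.3556), np.float64(0.2395)]
c [ 0.61610596 -0.06027293] yaw -3.0387337610245355 res [[-0.3, -2.6], [1.6, 1.8], [-1.5, 2.5], [0.1, -1.8]]
pin [ 0.68727615 -0.06800622] hinge [ 0.75292691 -0.21705312]
knob base/top
[ 0.54426287 -0.08638222  0.247     ] [ 0.55477494 -0.08468762  0.247     ] (array([ 0.54653687, -0.08783545,  0.23496977]), np.float64(0.0013790426602167708))
pin [ 0.68247984 -0.06891115  0.22      ] [ 0.6901816 -0.0683659  0.222    ]
holeT [ 0.71001496 -0.06689698  0.215     ]
holeT [ 0.64846655 -0.07534974  0.215     ]
holeT [ 0.61839227 -0.07761446  0.215     ]
holeT [ 0.59439752 -0.08106119  0.215     ]
holeS [ 0.71384366 -0.06527712  0.215     ]
holeS [ 0.65335199 -0.0726935   0.215     ]
holeS [ 0.62319884 -0.07503881  0.215     ]
holeS [ 0.5995286  -0.07974813  0.215     ]
```

```bash
cat > g.py <<'E'
from h import *
from scipy.optimize import brentq
YAW=-3.0396; C=np.array([.6154,-.0613]); R=np.array([[np.cos(YAW),-np.sin(YAW)],[np.sin(YAW),np.cos(YAW)]])
PIN=C+R@[-.07,.015]; HINGE=C+R@[-.12,.17]
def riv(a): return HINGE+R@[-.17*np.sin(a)-.009*np.cos(a),-.17*np.cos(a)+.009*np.sin(a)]
def knob(d,pin=PIN):
    a=brentq(lambda a:np.linalg.norm(riv(a)-pin)-d,0.,1.4); r=riv(a); u=(pin-r)/d; return a,r,u,r+.25*u
E
python3 - <<'E'
from g import *
for d in (.116,.12,.124,.15,.176,.18,.184):
    a,r,u,k=knob(d); print(d,round(a,3),"riv",np.round(r,4),"u",np.round(np.arctan2(-u[1],-u[0]),3),"knob",np.round(k,4))
E
```

```text
0.116 0.345 riv [ 0.8017 -0.0554] u 0.119 knob [ 0.5535 -0.085 ]
0.12 0.371 riv [ 0.8059 -0.0567] u 0.103 knob [ 0.5573 -0.0825]
0.124 0.397 riv [ 0.8101 -0.0581] u 0.088 knob [ 0.5611 -0.0802]
0.15 0.568 riv [ 0.8366 -0.0704] u -0.009 knob [ 0.5866 -0.0682]
0.176 0.748 riv [ 0.8616 -0.0878] u -0.107 knob [ 0.613  -0.0612]
0.18 0.776 riv [ 0.8652 -0.091 ] u -0.122 knob [ 0.6171 -0.0606]
0.184 0.805 riv [ 0.8688 -0.0943] u -0.137 knob [ 0.6212 -0.0601]
```

```bash
python3 -m inch '[1,20,-10,-45,0.5, 1,60,-30,-60,1.2, 1,100,-50,-60,2, 1,140,-70,-60,2.7, 1,180,-92,-60,2.7, 1,220,-114,-60,2.7, 1,250,-130,-60,2.7, 1,250,-130,-60,2.7]'; python3 -c "
from workcell import sensors;import numpy as np
o=sensors.get_obs()
for k in ('clock','joint_pos','eef_pos','tool_rot','ft_force'): print(k,np.round(o[k],4))"
```

```text
clock: 1.05
eef_pos: [0.3453, -0.2833, 0.3638]
tool_rot: [1.0, 0.003, 0.0, -0.0]
ft_force: [-1.0, -0.0, -0.4]
grip_width: 0.0854
clock 1.05
joint_pos [-6.8770e-01  1.1510e-01  6.1000e-03  1.4618e+00  1.1000e-03  2.4486e+00]
eef_pos [ 0.3453 -0.2833  0.3638]
tool_rot [ 1.0e+00  2.7e-03  4.0e-04 -4.0e-04]
ft_force [-0.9501 -0.0041 -0.426 ]
```

```bash
python3 -m inch '[1,45,-45,0,0, 1,80,-80,0,0, 1,115,-115,0,0, 1,150,-150,0,0, 1,180,-180,0,0, 1,190,-197,0,0, 1,190,-197,0,0, 1,190,-197,0,0]'
python3 - <<'E'
from h import *
c=camera("wrist"); cv2.imwrite("pics/w1.png",cv2.resize(c["pixels"][:,:,::-1],None,fx=1.25,fy=1.25)); np.save("w1.npy",c,allow_pickle=True)
print(sensors.get_obs()["eef_pos"])
from g import *
print(proj(c,[*PIN,.222]),proj(c,[.552,-.086,.247]))
E
```

```text
clock: 1.85
eef_pos: [0.533, -0.0894, 0.3634]
tool_rot: [1.0, -0.0, -0.001, 0.0]
ft_force: [-0.4, -0.8, -0.0]
grip_width: 0.0853
[ 0.53265928 -0.08994847  0.36367362]
[287.16683353 -44.60323072] [317.74548572 194.94966226]
```

View pics/w1.png

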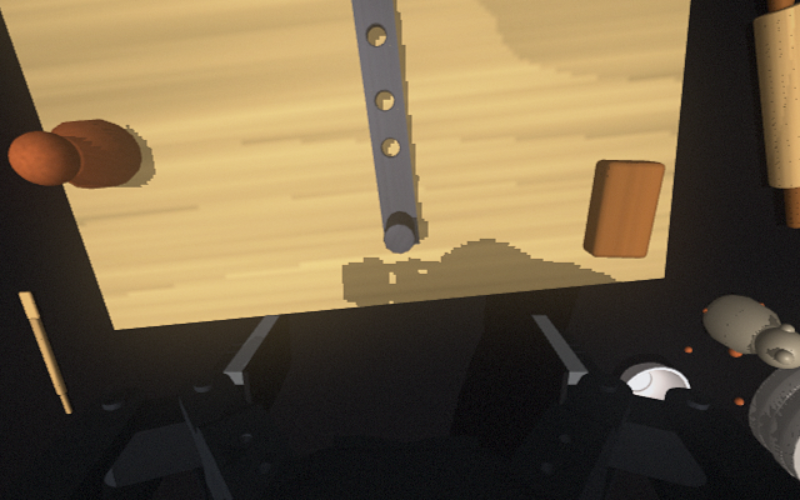

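The wrist view shows the knob's top disc at (400,238) and holes 3, 4 and 5 at (376,36), (385,100) and (391,147) in the enlarged picture. I'll move forward a little so pin and holes are in view together, then measure.

```bash
python3 -m inch '[1,35,0,0,0, 1,55,0,0,0, 1,55,0,0,0, 1,55,0,0,0]'
python3 - <<'E'
from h import *
c=camera("wrist"); I=c["pixels"][:,:,::-1]; cv2.imwrite("pics/w2.png",cv2.resize(I[0:300,200:440],None,fx=2,fy=2,interpolation=cv2.INTER_CUBIC)); np.save("w2.npy",c,allow_pickle=True)
w1=np.load("w1.npy",allow_pickle=True).item(); 
cv2.imwrite("pics/w1z.png",cv2.resize(w1["pixels"][10:210,260:360,::-1],None,fx=3,fy=3,interpolation=cv2.INTER_CUBIC))
print(sensors.get_obs()["eef_pos"])
E
```

```text
clock: 2.3
eef_pos: [0.5873, -0.0906, 0.3638]
tool_rot: [1.0, -0.002, -0.001, 0.0]
ft_force: [-0.4, 0.7, 0.2]
grip_width: 0.0853
[ 0.58709415 -0.09030834  0.36408754]
```

View pics/w2.png

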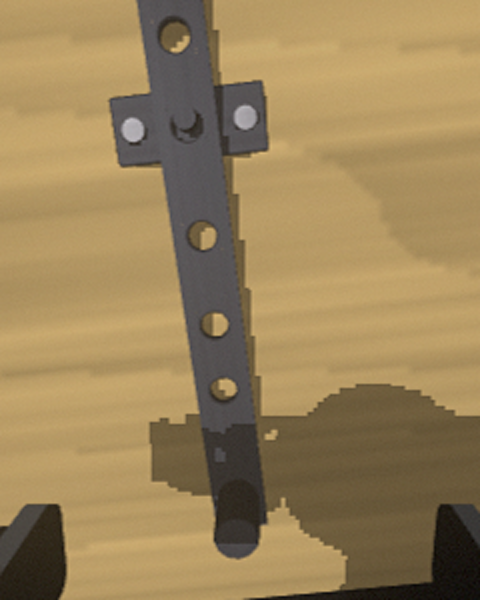

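View pics/w1z.png

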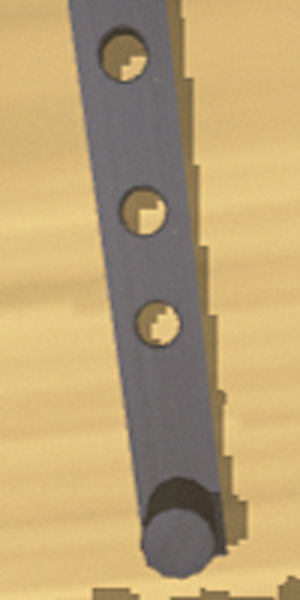

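Run:
```python
from h import *
from g import *
a=np.load("w1.npy",allow_pickle=True).item();b=np.load("w2.npy",allow_pickle=True).item()
f=lambda p:np.array(p)/2+[200,0]-.25
g=lambda p:np.array(p)/3+[260,10]-.33
H={i:onz(b,f(p),.215) for i,p in {1:(175,36),2:(186.5,124),3:(202,236),4:(215,324),5:(224,388.5)}.items()}
K2=onz(b,f((237,536)),.247);K1=onz(a,g((179,542)),.247)
for i in (3,4,5): print("a",i,onz(a,g({3:(124,54),4:(144,211),5:(158,324)}[i]),.215))
for k,v in H.items(): print(k,np.round(v,4),"to knob",np.linalg.norm((v-K2)[:2]).round(4),"from rivet",(.25-np.linalg.norm((v-K2)[:2])).round(4), "to h4",np.linalg.norm((v-H[4])[:2]).round(4))
print("K",K1,K2,tri(a,g((179,542)),b,f((237,536)))); print("bolts",onz(b,f((133,130)),.21),onz(b,f((246,117)),.21),"PIN",PIN)
print("pin top",onz(b,f((187,122)),.222))
u=K2-H[1];print(np.arctan2(-u[1],-u[0]))
```

```text
a 3 [ 0.65109777 -0.07566782  0.215     ]
a 4 [ 0.62052192 -0.07931682  0.215     ]
a 5 [ 0.59673062 -0.08206759  0.215     ]
1 [ 0.7111 -0.0687  0.215 ] to knob 0.1564 from rivet 0.0936 to h4 0.0906
2 [ 0.6859 -0.0714  0.215 ] to knob 0.1311 from rivet 0.1189 to h4 0.0654
3 [ 0.6511 -0.0755  0.215 ] to knob 0.096 from rivet 0.154 to h4 0.0302
4 [ 0.6211 -0.0793  0.215 ] to knob 0.0658 from rivet 0.1842 to h4 0.0
5 [ 0.5975 -0.0821  0.215 ] to knob 0.042 from rivet 0.208 to h4 0.0238
K [ 0.55495503 -0.08699812  0.247     ] [ 0.55573329 -0.08702006  0.247     ] (array([ 0.5541903 , -0.0869566 ,  0.24428208]), np.float64(2.0838207006712854e-06))
bolts [ 0.68473989 -0.05332818  0.21      ] [ 0.68854059 -0.0905229   0.21      ] PIN [ 0.68656347 -0.06909493]
pin top [ 0.68573484 -0.07225277  0.222     ]
0.11733924812117799
```

```bash
python3 -m inch '[1,-20,-3.3,0,0, 1,-32,-3.3,0,0, 1,-32,-3.3,-0,0, 1,-32,-3.3,30,0, 1,-32,-3.3,55,0, 1,-32,-3.3,65,0, 1,-32,-3.3,65,0, 1,-32,-3.3,65,0]'
python3 - <<'E'
from h import *
c=camera("wrist"); cv2.imwrite("pics/w3.png",c["pixels"][:,:,::-1])
c=camera("scene"); cv2.imwrite("pics/s3.png",cv2.resize(c["pixels"][140:300,220:400,::-1],None,fx=3,fy=3))
E
```

```text
clock: 3.15
eef_pos: [0.5566, -0.086, 0.2999]
tool_rot: [1.0, -0.001, 0.001, 0.0]
ft_force: [0.1, 0.8, 0.5]
grip_width: 0.0855
```

View pics/w3.png

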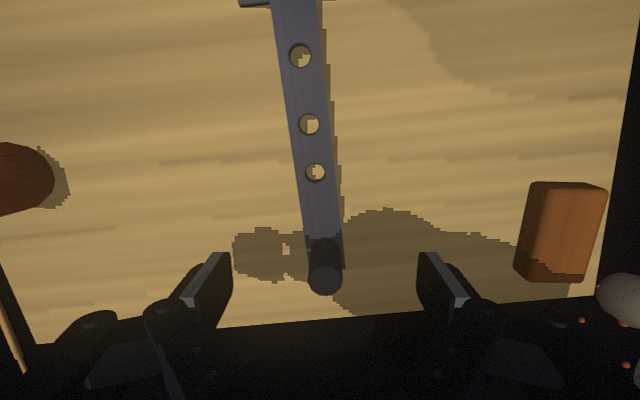

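View pics/s3.png

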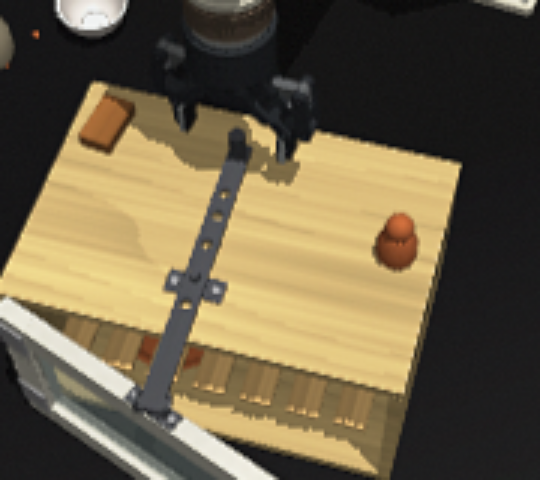

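The knob at (325,281) sits centred between the pads at columns 232 and 417. I'll descend the last 8 mm and close.

```bash
python3 -m inch '[1,0,0,8,0, 1,0,0,8,0, 0,0,0,8,0, -1,0,0,8,0, -1,0,0,8,0, -1,0,0,8,0, -1,0,0,8,0, -1,0,0,8,0]'; python3 -c "
from workcell import sensors;import numpy as np
o=sensors.get_obs();print(o['eef_pos'],o['ft_force'],o['ft_torque'])"
```

```text
clock: 4.05
eef_pos: [0.5563, -0.0858, 0.2912]
tool_rot: [1.0, -0.001, 0.0, 0.0]
ft_force: [-0.5, -0.6, 1.1]
grip_width: 0.0144
[ 0.55625474 -0.08584522  0.29117952] [-0.45355024 -0.55932916  1.07518992] [-0.11419684  0.1165079  -0.03128737]
```

```bash
python3 -m inch '[-1,0,0,-4,0, -1,0,0,-8,0, -1,0.3,0,-12,0, -1,0.3,0,-12,0]'; python3 -m inch '[-1,0.3,0,-4,0, -1,0.6,0,-8,0, -1,1,0,-12,0, -1,1,0,-12,0]'
```

```text
clock: 4.45
eef_pos: [0.5573, -0.0858, 0.3033]
tool_rot: [1.0, -0.0, 0.001, 0.0]
ft_force: [4.0, 0.1, -2.4]
grip_width: 0.0143
clock: 4.85
eef_pos: [0.5585, -0.0859, 0.3153]
tool_rot: [1.0, -0.0, 0.001, 0.0]
ft_force: [4.7, 0.1, -1.8]
grip_width: 0.0144
```

The +x force means the tilting knob wants to move toward the rivet, about 3 mm at this tilt. I'll follow that, then lift clear.

```bash
python3 -m inch '[-1,1,0,0,0, -1,2,0,0,0, -1,2,0,0,0]';  python3 -m inch '[-1,1,0,-4,0, -1,1.6,0,-8,0, -1,2,0,-10,0, -1,2,0,-10,0]'
```

```text
clock: 5.15
eef_pos: [0.559, -0.0859, 0.3147]
tool_rot: [1.0, -0.001, -0.001, 0.0]
ft_force: [0.6, -0.5, -2.4]
grip_width: 0.0141
clock: 5.55
eef_pos: [0.561, -0.0861, 0.3253]
tool_rot: [1.0, -0.001, -0.0, 0.0]
ft_force: [-4.8, -1.1, -2.1]
grip_width: 0.0142
```

Run:
```python
from h import *
c=camera("scene"); a=cv2.resize(c["pixels"][140:300,220:400,::-1],None,fx=2.2,fy=2.2,interpolation=cv2.INTER_CUBIC)
w=camera("wrist")["pixels"][:,160:540,::-1]; w=cv2.resize(w,(int(380*352/400),352))
cv2.imwrite("pics/s4.png",np.hstack([a,w]))
```

```text
(no output)
```

View pics/s4.png

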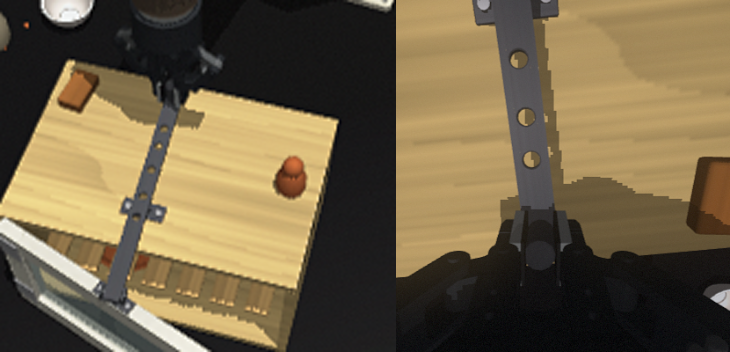

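```bash
python3 -m inch '[-1,4,-1.5,0,0, -1,8,-3,0,0, -1,12,-4.5,0,0, -1,16,-6,0,0, -1,20,-7.5,0,0, -1,24,-9,0,0, -1,28,-10.5,0,0, -1,32,-12,0,0]'; python3 -m inch '[-1,4,-1.5,0,0, -1,8,-3,0,0, -1,12,-4.5,0,0, -1,16,-6,0,0, -1,20,-7.5,0,0, -1,24,-9,0,0, -1,28,-10,0,0, -1,28,-10,0,0]'
python3 - <<'E'
from h import *
c=camera("scene"); a=cv2.resize(c["pixels"][140:300,220:400,::-1],None,fx=2.2,fy=2.2,interpolation=cv2.INTER_CUBIC)
W=camera("wrist");np.save("w5.npy",W,allow_pickle=True); w=W["pixels"][:,160:540,::-1]; w=cv2.resize(w,(int(380*352/400),352))
cv2.imwrite("pics/s5.png",np.hstack([a,w]))
cv2.imwrite("pics/w5.png",cv2.resize(W["pixels"][0:200,220:400,::-1],None,fx=3,fy=3,interpolation=cv2.INTER_CUBIC))
E
```

```text
clock: 6.45
eef_pos: [0.593, -0.074, 0.3252]
tool_rot: [1.0, -0.001, -0.001, 0.0]
ft_force: [-6.6, -1.9, 1.7]
grip_width: 0.0142
clock: 7.25
eef_pos: [0.6213, -0.064, 0.3252]
tool_rot: [1.0, -0.001, -0.0, -0.0]
ft_force: [-6.5, -2.0, 1.4]
grip_width: 0.0138
```

View pics/s5.png

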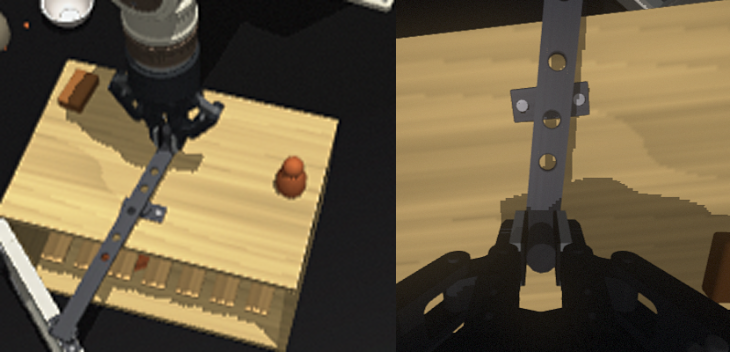

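View pics/w5.png

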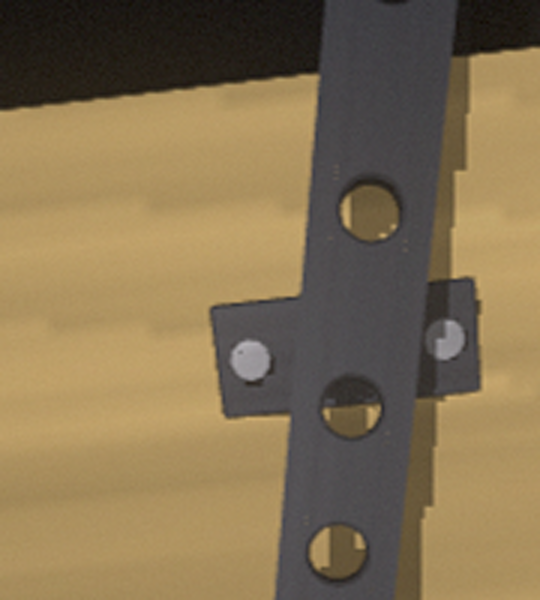

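Run:
```python
from h import *
o=sensors.get_obs();print(o["eef_pos"],o["ft_force"])
W=np.load("w5.npy",allow_pickle=True).item()
f=lambda p:np.array(p)/3+[220,0]-.33
B=[onz(W,f(p),.21) for p in ((250,360),(446,340))];print("bolts",B,(B[0]+B[1])/2)
lift=o["eef_pos"][2]-.2912; th=np.arcsin(lift/.25);print(lift,th)
h=lambda d:.21+d*np.sin(th)+.005*np.cos(th)
H={d:onz(W,f(p),h(d)) for d,p in {.154:(371,212),.1842:(351.5,407),.208:(337,551)}.items()}
for d,v in H.items(): print(d,v)
v=(H[.154]-H[.208]);print("angle",np.arctan2(v[1],v[0]),"spacing/cos",np.linalg.norm(v)); u=v[:2]/np.linalg.norm(v[:2])
# flat position of hole4 with rivet fixed; top-rim pt offset: rivet = H - (d cos - 5mm sin) ... rim shifts toward rivet by .005 sin
riv_=H[.1842][:2]+u*(.1842*np.cos(th)-.005*np.sin(th)); print("rivet",riv_,"flat hole4",riv_-u*.1842, "knob flat",riv_-u*.25)
```

```text
[ 0.62115637 -0.06410035  0.3253647 ] [-5.72890182 -1.41341246  0.86067027]
bolts [array([ 0.6855514 , -0.05262435,  0.21      ]), array([ 0.68911372, -0.08984963,  0.21      ])] [ 0.68733256 -0.07123699  0.21      ]
0.03416470123423304 0.1370877848242143
0.154 [ 0.70945496 -0.07383125  0.23599855]
0.1842 [ 0.67971058 -0.07086592  0.24012564]
0.208 [ 0.65650827 -0.06853461  0.24337812]
angle -0.0997054842926782 spacing/cos 0.053720247191003496
rivet [ 0.86059631 -0.08896123] flat hole4 [ 0.67731114 -0.07062589] knob flat [ 0.61183793 -0.06407613]
```

```bash
python3 -m inch '[-1,2,0,0,0, -1,5,0,-0,0, -1,5,0,4,0, -1,4,0,8,0, -1,3,0,12,0, -1,3,0,12,0, -1,3,0,12,0]'
cat > m.py <<'E'
from h import *
import sys
def snap(n):
    W=camera("wrist");np.save(n+".npy",W,allow_pickle=True)
    S=camera("scene");np.save(n+"s.npy",S,allow_pickle=True)
    w=cv2.resize(W["pixels"][0:200,240:400,::-1],None,fx=3,fy=3,interpolation=cv2.INTER_CUBIC)
    a=cv2.resize(S["pixels"][185:285,250:300,::-1],None,fx=6,fy=6,interpolation=cv2.INTER_CUBIC)
    cv2.imwrite(f"pics/{n}.png",np.hstack([w,a]))
    o=sensors.get_obs();print(o["clock"],o["eef_pos"],o["ft_force"],o["ft_torque"])
    return W
snap(sys.argv[1])
E
python3 m.py w6
```

```text
clock: 8.05
eef_pos: [0.6247, -0.0633, 0.3139]
tool_rot: [1.0, -0.0, 0.001, -0.001]
ft_force: [-4.6, 1.1, 2.2]
grip_width: 0.0141
8.15 [ 0.62472394 -0.06324751  0.31395567] [-4.93238825  0.27105568  0.73594185] [0.22203503 0.67257226 0.02969033]
```

View pics/w6.png

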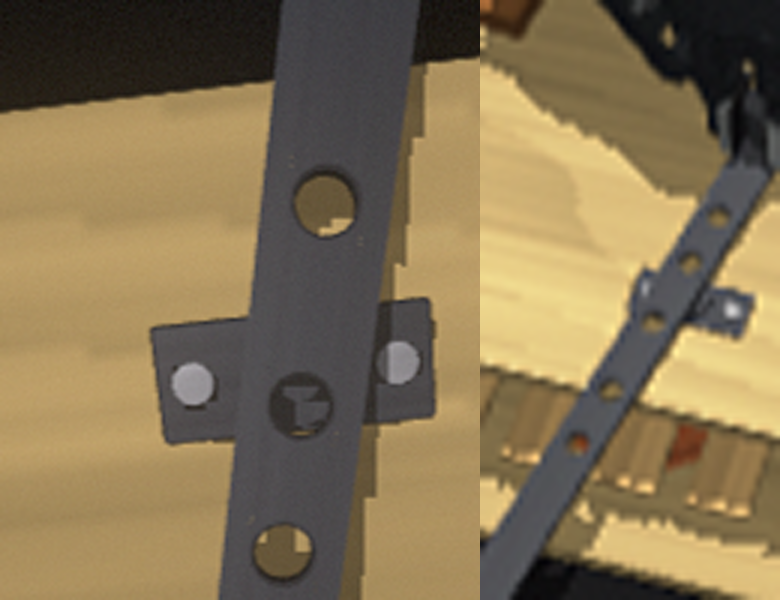

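```bash
cat > m2.py <<'E'
from h import *
def flat(n,b1,b2,h3,h4,h5,z):
    W=np.load(n+".npy",allow_pickle=True).item()
    f=lambda p:np.array(p)/3+[240,0]-.33
    B=[onz(W,f(p),.21) for p in (b1,b2)]; m=((B[0]+B[1])/2)[:2]; pin=m+[.0004,.0003]
    th=np.arcsin((z-.2912)/.25); h=lambda d:.21+d*np.sin(th)+.005*np.cos(th)
    H={d:onz(W,f(p),h(d)) for d,p in {.154:h3,.1842:h4,.208:h5}.items()}
    v=(H[.154]-H[.208]);u=v[:2]/np.linalg.norm(v[:2])
    r=H[.1842][:2]+u*(.1842*np.cos(th)-.005*np.sin(th)); f4=r-u*.1842
    print("pin",pin,"u ang",np.arctan2(u[1],u[0]),"spacing",np.linalg.norm(v),"rivet",r,"flat4-pin mm",(f4-pin)*1000,"knob flat",r-u*.25)
    # where the pin top and the bolts should appear
    print("pintop px", (proj(W,[*pin,.222])+.33-[240,0])*3, "hole rim dist bolts",np.linalg.norm(B[0]-B[1]))
E
python3 -c "
from m2 import *
flat('w6',(193,384),(398,362),(326,203),(301,405),(283,551),.3139)"
```

```text
pin [ 0.68797653 -0.0708217 ] u ang -0.11686779409352817 spacing 0.05398369257192941 rivet [ 0.86576132 -0.09254769] flat4-pin mm [-5.15872581 -0.24791786] knob flat [ 0.61746664 -0.06339721]
pintop px [296.28956119 375.3312329 ] hole rim dist bolts 0.03698490325501412
```

Run:
```python
from h import *
S=np.load("w6s.npy",allow_pickle=True).item()
f=lambda p:(np.array(p)-[480,0])/6+[250,185]-.4
B=[onz(S,f(p),.205) for p in ((650,288),(733,310))];print("bolts mid",sum(B)/2,np.linalg.norm(B[0]-B[1]))
th=np.arcsin(.0227/.25)
for d,p in {.0936:(578,442),.119:(611,389),.154:(653,321),.1842:(690,262),.208:(718,215)}.items(): print(d,onz(S,f(p),.2125+d*np.sin(th)))
# initial picture, pin & knob in scene
import cv2
o=sensors.get_obs(); print(o["ft_force"])
W=np.load("w6.npy",allow_pickle=True).item()
# knob top
g=lambda p:np.array(p)
cv2.imwrite("pics/w6k.png",cv2.resize(W["pixels"][150:350,240:400,::-1],None,fx=3,fy=3,interpolation=cv2.INTER_CUBIC)); E=W["extrinsics"];print(np.round(E[:3,3],4))
# enlarged hole 4
cv2.imwrite("pics/w6h.png",np.clip(cv2.resize(W["pixels"][110:160,315:365,::-1],None,fx=10,fy=10,interpolation=cv2.INTER_CUBIC)*1.6,0,255).astype(np.uint8))
```

```text
bolts mid [ 0.68724211 -0.06942405  0.205     ] 0.037534133770564235
0.0936 [ 0.77332557 -0.08072652  0.22099888]
0.119 [ 0.74744117 -0.07771523  0.2233052 ]
0.154 [ 0.71354203 -0.07384475  0.2264832 ]
0.1842 [ 0.6832446  -0.07020708  0.22922536]
0.208 [ 0.65877253 -0.06785006  0.2313864 ]
[-4.93238825  0.27105568  0.73594185]
[ 0.6988 -0.0639  0.3838]
```

View pics/w6h.png

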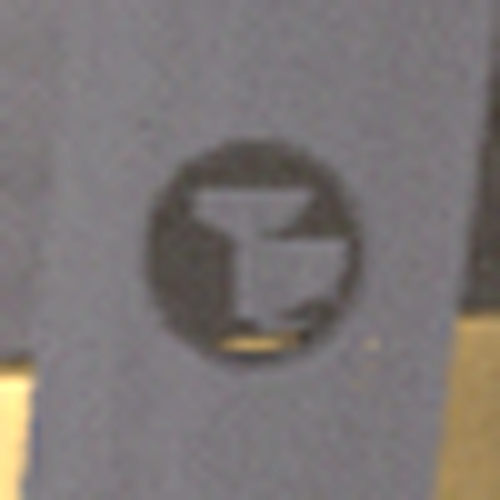

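View pics/w6k.png

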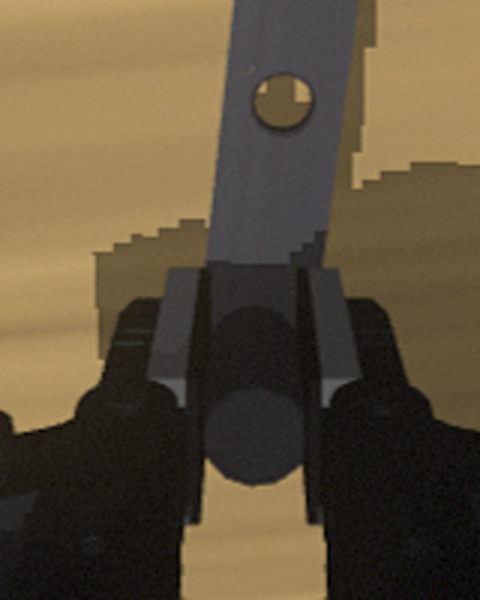

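Both the wrist and scene views put hole 4 about 4.5 mm short of the pin. I'll push on by that much and look through the hole.

```bash
python3 -m inch '[-1,2.5,-0.4,0,0, -1,4.5,-0.7,0,0, -1,4.5,-0.7,0,0]'; python3 m.py w7
```

```text
clock: 8.45
eef_pos: [0.6292, -0.0627, 0.3139]
tool_rot: [1.0, -0.001, 0.001, -0.001]
ft_force: [-6.6, 0.3, 1.1]
grip_width: 0.0142
8.55 [ 0.62918744 -0.06275446  0.31392568] [-5.7889979   0.03919501  1.53177667] [ 0.14221999  0.66598389 -0.10351302]
```

View pics/w7.png

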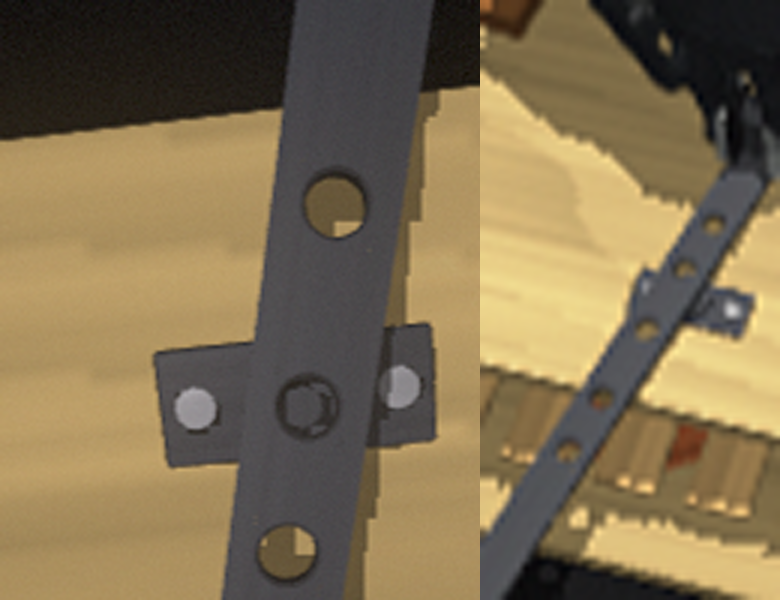

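```bash
python3 -c "
from m2 import *
flat('w7',(196,408),(400,386),(336,203),(308,406),(288,551),.3139)
W=np.load('w7.npy',allow_pickle=True).item(); print('pin top',onz(W,np.array((305,404))/3+[240,0]-.33,.222))
S=np.load('w7s.npy',allow_pickle=True).item()
f=lambda p:(np.array(p)-[480,0])/6+[250,185]-.4
print('scene h4',onz(S,f((685,268)),.2292))
cv2.imwrite('pics/w7h.png',np.clip(cv2.resize(W['pixels'][110:160,315:365,::-1],None,fx=8,fy=8,interpolation=cv2.INTER_CUBIC)*1.8,0,255).astype(np.uint8))"
```

```text
pin [ 0.68819823 -0.07088915] u ang -0.13053218937856312 spacing 0.05406655540989681 rivet [ 0.86976296 -0.09569959] flat4-pin mm [-1.06823256 -0.8346288 ] knob flat [ 0.62188977 -0.06315913]
pintop px [298.99301798 401.08591359] hole rim dist bolts 0.03707111271950176
pin top [ 0.68771219 -0.07190916  0.222     ]
scene h4 [ 0.6866809  -0.07098862  0.2292    ]
```

View pics/w7h.png

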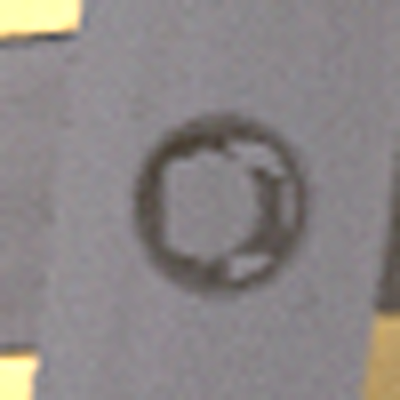

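The pin shows through hole 4 nearly centred: pin at (210,210), hole at (220,205) in the zoomed crop. I'll lower in small steps, letting x follow the tilt arc and reading the force each time.

```bash
python3 -m inch '[-1,0.5,0,0,0, -1,0.3,0,2,0, -1,0,0,4,0, -1,0,0,4,0]'; python3 -m inch '[-1,-0.1,0,1,0, -1,-0.2,0,1.5,0, -1,-0.2,0,1.5,0]';  python3 m.py w8
```

```text
clock: 8.95
eef_pos: [0.6293, -0.0626, 0.3099]
tool_rot: [1.0, -0.0, 0.001, -0.001]
ft_force: [-5.9, 0.6, 1.2]
grip_width: 0.0143
clock: 9.25
eef_pos: [0.6292, -0.0625, 0.3085]
tool_rot: [1.0, -0.0, 0.001, -0.001]
ft_force: [-5.8, 1.2, 1.3]
grip_width: 0.0143
9.35 [ 0.62915787 -0.06250421  0.3085183 ] [-5.51861731  0.35255812  1.67557855] [0.19881161 0.62608247 0.03979287]
```

View pics/w8.png

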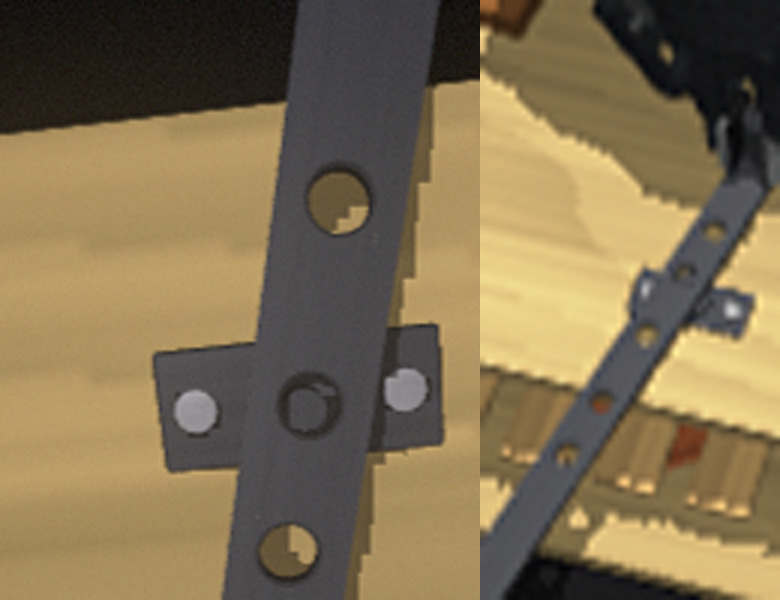

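```bash
python3 -m inch '[-1,-0.2,-0.4,1,0, -1,-0.3,-0.5,1.5,0, -1,-0.3,-0.5,1.5,0]'; python3 -m inch '[-1,-0.2,0,1,0, -1,-0.4,0,2,0, -1,-0.4,0,2,0]';  python3 m.py w9
```

```text
clock: 9.65
eef_pos: [0.6287, -0.0621, 0.3068]
tool_rot: [1.0, -0.0, 0.001, -0.001]
ft_force: [-5.3, 1.1, 1.1]
grip_width: 0.0141
clock: 9.95
eef_pos: [0.6284, -0.0621, 0.3049]
tool_rot: [1.0, -0.0, 0.001, -0.001]
ft_force: [-6.6, 0.8, 1.6]
grip_width: 0.014
10.05 [ 0.62837413 -0.0621053   0.3050176 ] [-5.55778218  1.63104083  1.58158386] [ 0.12141564  0.62202765 -0.0591956 ]
```

View pics/w9.png

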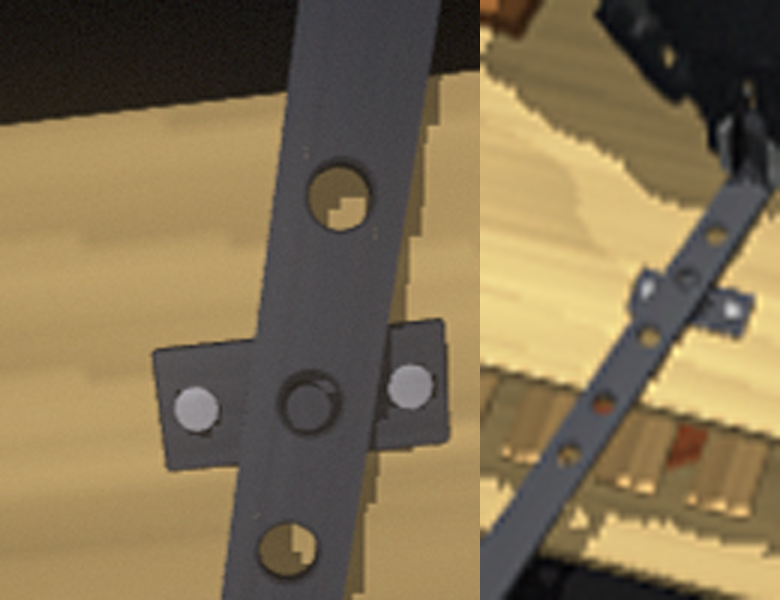

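```bash
python3 -m inch '[-1,-0.3,0,1,0, -1,-0.5,0,2,0, -1,-0.7,0,3,0, -1,-0.7,0,3,0]'; python3 -m inch '[-1,-0.1,0,1,0, -1,-0.3,0,2,0, -1,-0.4,0,3,0, -1,-0.4,0,3,0]'; python3 m.py w10
```

```text
clock: 10.45
eef_pos: [0.6275, -0.0621, 0.3016]
tool_rot: [1.0, -0.0, 0.001, -0.001]
ft_force: [-6.0, 0.7, 1.8]
grip_width: 0.0144
clock: 10.85
eef_pos: [0.6272, -0.0622, 0.2989]
tool_rot: [1.0, -0.0, 0.001, -0.001]
ft_force: [-4.7, 0.0, 1.6]
grip_width: 0.014
10.95 [ 0.62725733 -0.06220749  0.29899528] [-5.13936529 -0.14335745  1.60002186] [ 0.0830786   0.57681982 -0.09723611]
```

View pics/w10.png

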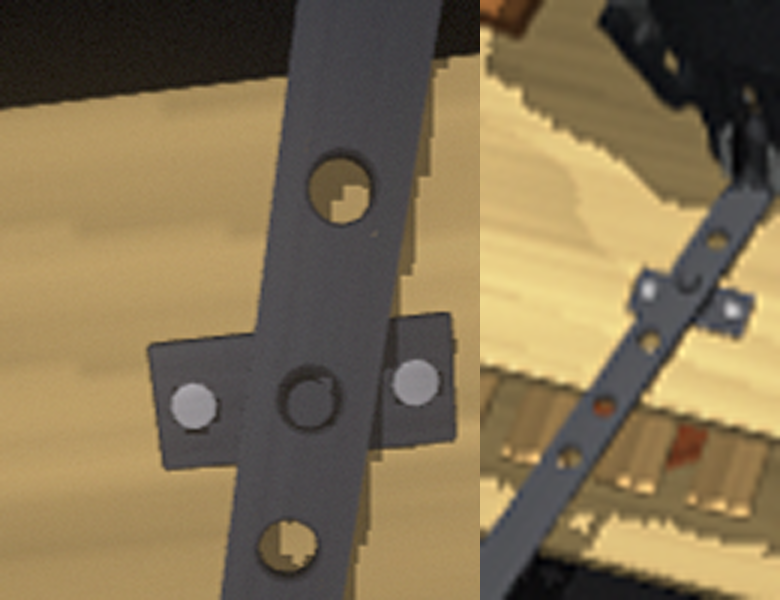

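```bash
python3 -m inch '[-1,-0.2,0,1,0, -1,-0.3,0,2,0, -1,-0.5,0,3,0, -1,-0.5,0,3,0]'; python3 -m inch '[-1,-0.2,0,1,0, -1,-0.3,0,2,0, -1,-0.3,0,2,0]'; python3 -m inch '[-1,-0.1,0,0.7,0, -1,-0.2,0,1.5,0, -1,-0.2,0,1.5,0]'; python3 m.py w11
```

```text
clock: 11.35
eef_pos: [0.6266, -0.0621, 0.2955]
tool_rot: [1.0, -0.0, 0.001, -0.001]
ft_force: [-4.9, 0.8, 0.2]
grip_width: 0.014
clock: 11.65
eef_pos: [0.6264, -0.0621, 0.2937]
tool_rot: [1.0, -0.0, 0.001, -0.001]
ft_force: [-5.1, 1.2, 1.2]
grip_width: 0.0143
clock: 11.95
eef_pos: [0.6263, -0.0622, 0.2924]
tool_rot: [1.0, -0.0, 0.001, -0.001]
ft_force: [-5.3, 0.4, 1.1]
grip_width: 0.0142
12.05 [ 0.62632816 -0.06219441  0.29251793] [-5.08942055  0.00957409  2.25897627] [-0.01076446  0.61296795 -0.07926637]
```

View pics/w11.png

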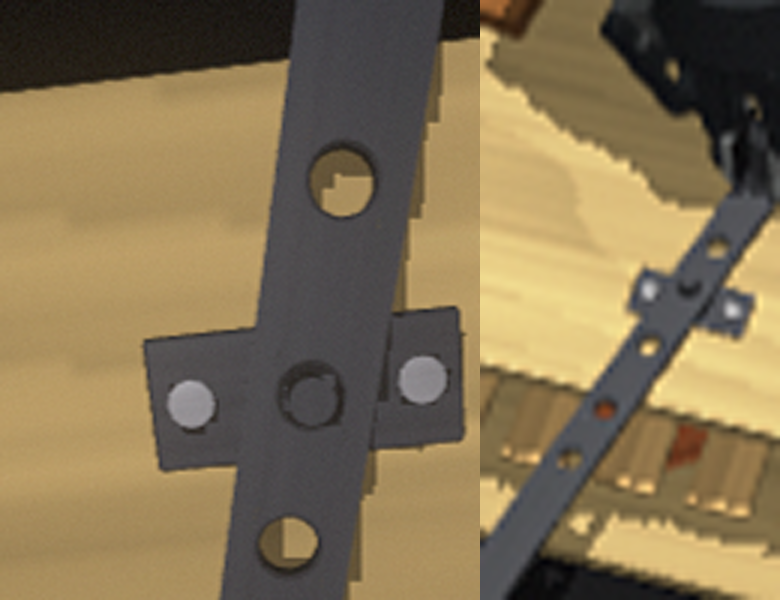

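```bash
python3 -m inch '[-1,-0.1,0,0.6,0, -1,-0.2,0,1.2,0, -1,-0.2,0,1.2,0]'; python3 -m inch '[-1,0,0,0.5,0, -1,0,0,0.5,0]'; python3 -m inch '[-1,-0.4,0,0,0, -1,-0.8,0,0,0, -1,-0.8,0,0,0]'; python3 -m inch '[-1,-0.3,0,0,0, -1,-0.6,0,0,0, -1,-0.6,0,0,0]'
```

```text
clock: 12.35
eef_pos: [0.6262, -0.0621, 0.292]
tool_rot: [1.0, -0.0, 0.001, -0.001]
ft_force: [-5.7, 0.6, 3.8]
grip_width: 0.014
clock: 12.55
eef_pos: [0.6262, -0.0621, 0.2919]
tool_rot: [1.0, -0.0, 0.002, -0.001]
ft_force: [-6.7, 0.5, 5.9]
grip_width: 0.0145
clock: 12.85
eef_pos: [0.6261, -0.0622, 0.292]
tool_rot: [1.0, -0.0, 0.003, -0.001]
ft_force: [-3.8, 0.4, 6.6]
grip_width: 0.014
clock: 13.15
eef_pos: [0.626, -0.0622, 0.292]
tool_rot: [1.0, -0.0, 0.003, -0.0]
ft_force: [-3.2, 1.1, 6.7]
grip_width: 0.014
```

```bash
python3 -m inch '[-1,0,0,-0.7,0, -1,0,0,-1.0,0, -1,0,0,-1.0,0]'; python3 -m inch '[-1,-0.5,0,0,0, -1,-0.5,0,0,0]'; python3 m.py w12; python3 -c "
from h import *
S=np.load('w12s.npy',allow_pickle=True).item()
cv2.imwrite('pics/s12.png',cv2.resize(S['pixels'][150:310,210:390,::-1],None,fx=4,fy=3.7,interpolation=cv2.INTER_CUBIC))"
```

```text
clock: 13.45
eef_pos: [0.6254, -0.0622, 0.292]
tool_rot: [1.0, -0.0, 0.002, -0.0]
ft_force: [-1.3, 1.3, 6.5]
grip_width: 0.014
clock: 13.65
eef_pos: [0.6251, -0.0623, 0.2919]
tool_rot: [1.0, -0.0, 0.002, -0.0]
ft_force: [-0.8, 0.6, 5.5]
grip_width: 0.0139
13.75 [ 0.6250931  -0.0623547   0.29195991] [-1.29740843  0.94444868  5.41892871] [ 0.28060086 -0.1340017   0.17427142]
```

View pics/w12.png

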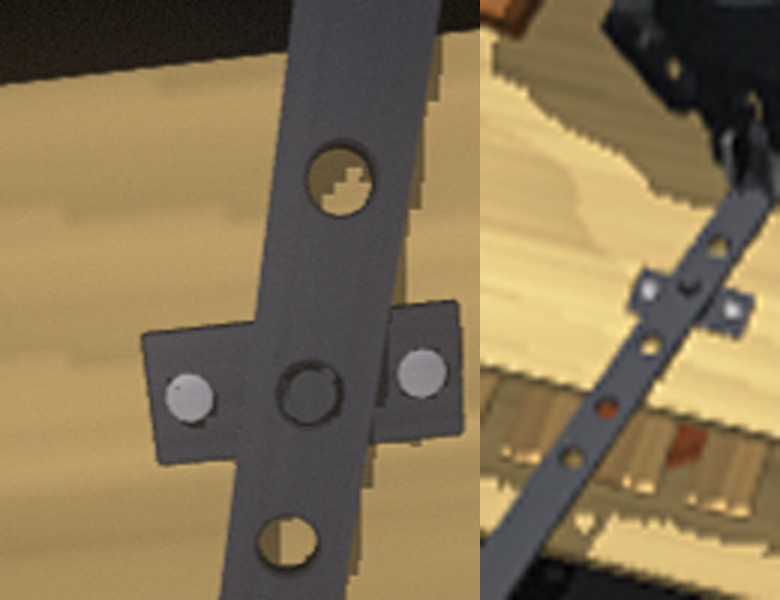

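View pics/s12.png

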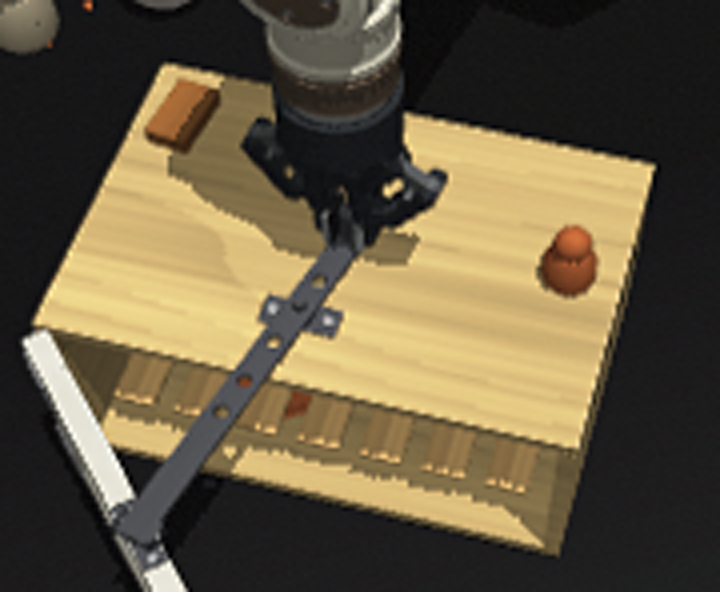

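```bash
python3 -m inch '[-1,0,0,-0.6,0, -1,-0.2,0,-1.0,0, -1,-0.2,0,-1.0,0]'
```

```text
clock: 14.05
eef_pos: [0.6243, -0.0625, 0.292]
tool_rot: [1.0, -0.0, 0.001, -0.0]
ft_force: [0.2, 1.8, 3.9]
grip_width: 0.0145
```

```bash
python3 -m inch '[-1,0,0,-0.6,0, -1,0,0,-0.8,0, -1,0,0,-0.8,0]'; python3 -m inch '[-0.7,0,0,0,0, -0.4,0,0,0,0, 0,0,0,0,0, 0.5,0,0,0,0, 1,0,0,0,0, 1,0,0,0,0, 1,0,0,0,0]'; python3 m.py w13; python3 -c "
from h import *
S=np.load('w13s.npy',allow_pickle=True).item()
cv2.imwrite('pics/s13.png',cv2.resize(S['pixels'][150:310,210:390,::-1],None,fx=4,fy=3.7,interpolation=cv2.INTER_CUBIC))"
```

```text
clock: 14.35
eef_pos: [0.624, -0.0626, 0.2921]
tool_rot: [1.0, -0.001, 0.0, -0.0]
ft_force: [1.3, 2.2, 0.0]
grip_width: 0.014
clock: 15.05
eef_pos: [0.6237, -0.0627, 0.2925]
tool_rot: [1.0, -0.0, -0.0, 0.0]
ft_force: [-0.6, 0.6, -0.2]
grip_width: 0.0852
15.15 [ 0.62370807 -0.06265354  0.29255285] [ 0.1705202  -0.29038827  0.3416068 ] [-0.0146187  -0.03717381 -0.06609599]
```

View pics/w13.png

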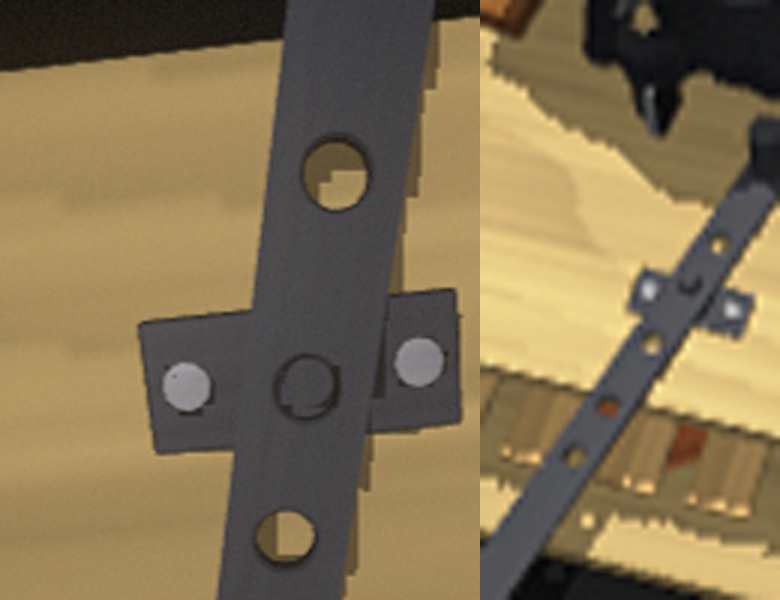

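View pics/s13.png

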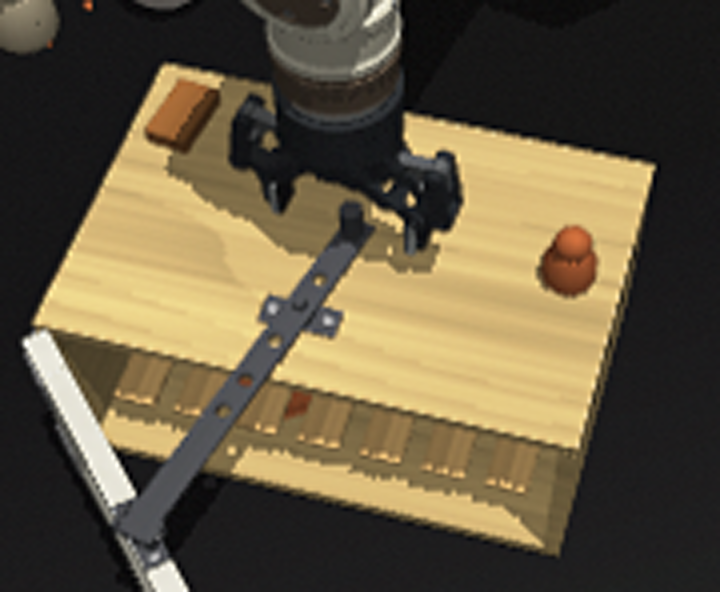

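The fingers are open and the door stays put: the pin stands in the fourth hole at (306,387), and the knob is free. I'll back straight up and check again.

```bash
python3 -m inch '[1,0,0,-20,0, 1,0,0,-50,0, 1,0,0,-80,0, 1,-20,0,-80,0, 1,-50,0,-80,0, 1,-60,0,-80,0, 1,-60,0,-80,0, 1,-60,0,-80,0]'
python3 - <<'E'
from h import *
S=camera("scene");W=camera("wrist");T=camera("top")
np.save("w14s.npy",S,allow_pickle=True);np.save("w14.npy",W,allow_pickle=True)
cv2.imwrite('pics/s14.png',cv2.resize(S['pixels'][150:340,210:390,::-1],None,fx=3.1,fy=3.1,interpolation=cv2.INTER_CUBIC))
cv2.imwrite('pics/w14.png',W['pixels'][:,:,::-1]);cv2.imwrite('pics/t14.png',T['pixels'][:,:,::-1])
o=sensors.get_obs();print(o["clock"],o["eef_pos"],o["ft_force"])
E
```

```text
clock: 15.95
eef_pos: [0.5641, -0.0626, 0.3729]
tool_rot: [1.0, -0.0, 0.001, 0.0]
ft_force: [0.6, 0.5, 0.4]
grip_width: 0.0855
16.1 [ 0.56445356 -0.0625654   0.37218303] [-0.83605533  0.62298963 -0.17451799]
```

View pics/s14.png

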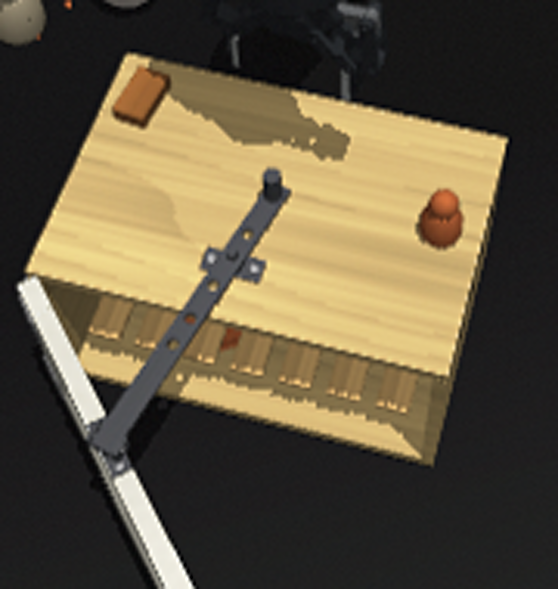

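View pics/w14.png

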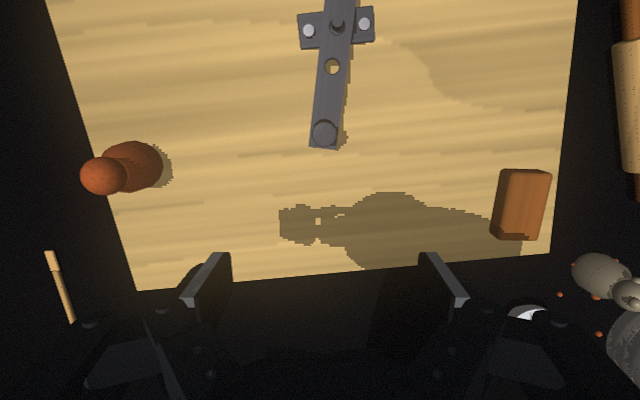

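View pics/t14.png

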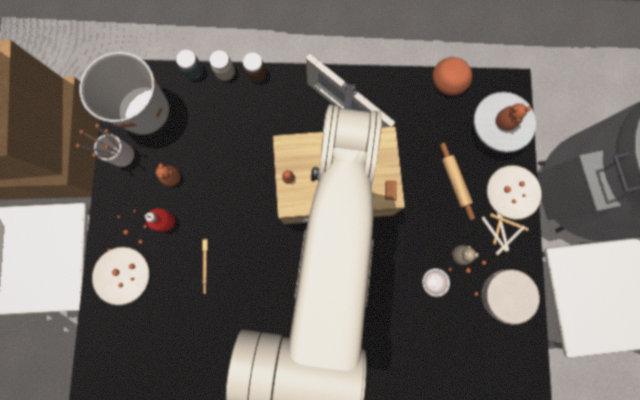

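Run:
```python
from h import *
S=np.load("w14s.npy",allow_pickle=True).item();W=np.load("w14.npy",allow_pickle=True).item()
f=lambda p:np.array(p)/3.1+[210,150]-.35
print("knob top",tri(W,(324,132),S,f((272,176))), "hole5",tri(W,(332.5,66.5),S,f((248,235))))
h5=onz(W,(332.5,66.5),.215)[:2];k=onz(W,(324,132),.247)[:2];print("hole5-knob if level",np.linalg.norm(h5-k))
# door angle from rivet: pin->knob direction
from g import *
print(knob(.1842)[0])
a=sensors.get_obs();print(a["clock"],a["joint_vel"])
```

```text
knob top (array([ 0.62019558, -0.06219035,  0.24476611]), np.float64(0.0020742371394464796)) hole5 (array([ 0.66128787, -0.06800783,  0.21039864]), np.float64(0.0020655213631621096))
hole5-knob if level 0.040721454277985375
0.8062055038550997
16.1 [ 0.00035895  0.00315487 -0.00189168  0.00156231  0.00130005  0.00046445]
```

```bash
python3 -c "
from workcell import order
print(order.job_done())"
```

```text
the job is handed in; nothing more can be done
None
```

The cabinet door now stands two holes wider, with the stay's fourth hole over the pin and the bar flat on its seat. I handed the job in at about 16 s of the 54 s allowed, but it reports no verdict, so the checks below are my own.

**What I did:** I gripped the knob, lifted the stay about 34 mm off its pin and pushed the door open with it. I lowered the bar in small steps once the pin showed through hole 4, moved the spring load onto the pin, then opened the fingers and backed away.

**Checks after letting go:**
- **Hole:** only hole 5 lies between the pin and the knob, so the pin is in hole 4.
- **Bar:** the knob's top measured 245 mm high, against 247 mm for a level bar. That is within the cameras' accuracy.
- **Door:** it stayed open after release, at about 0.8 rad by the cabinet's geometry.
- **Other things:** the figures, shaping block and tools look to be where they were in the pictures. The robot was clear of the scene.

**What disagreed:**
- **Position of hole 4:** the arm's own position put hole 4 on the pin, but both cameras showed it about 4.5 mm short. The knob probably slid a few mm in the pads during the lift. I trusted the cameras, and the hole went over the pin with no extra downward force.
- **Force on the seat:** after the bar touched its seat I briefly pressed down with about 6–7 N, then eased it to about zero before letting go.

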